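Fit the right distance piece in the chain tensioner

TASK

One of the three distance pieces (12, 15 or 18 mm) fits the gap between the two cheeks of the blue chain tensioner: try them by feel, gently and never by force, until one slides snugly right down to the base plate, so that it pushes the orange sprung cheek back a little and is held by it; a piece that goes in loose is too thin. Leave the right piece fully home, upright and wholly between the cheeks, with the other two standing on the counter clear of the tensioner, and leave everything else where it is.

Things in the scene. Friction and masses are not known exactly. Their poses are not given: they have to be found in the camera images.
- bracket: The blue chain tensioner, bolted down: base plate 74 x 156 x 12 mm; an aluminium (+y) and an orange (-y) cheek, each 50 mm long (x), rise 44 mm above it, end posts 32 mm. Origin on the counter; x along the gap between the cheeks (open at both ends), y across it, z up. Each cheek's face is vertical for 20 mm, then slopes back 10 mm over the top 24 mm as a lead-in.
- slot (a point): Nominal centre of the gap, on its floor (the base plate's upper face), 12 mm above the counter; axes as the tensioner's. The cheeks are set differently each time: the orange face is 1.5 to 11.7 mm to the -y side of this point, the gap 8.5 to 17.5 mm wide at rest. So the middle of a seated piece may end up to 9 mm off in y, which only feeling sideways (or sight) tells. The aluminium cheek does not yield; the orange one is sprung.
- thin_c (a point): Centre, half-way up, of the brass-yellow distance piece, 12 mm thick, standing, 82 mm high, 0.12 kg. Block 34 mm (own x) x 12 mm (own y, goes across the gap) x 42 mm high; on it a black handle 22 x 11 mm, 40 mm high, alike on all three. It fits either way round; when fully home this point is 41 mm above slot.
- thin: The same brass-yellow 12 mm piece; origin at the centre of its underside, z up, same axes. 
- mid_c (a point): Centre, half-way up, of the bright steel distance piece, 15 mm thick, standing, 82 mm high, 0.12 kg. Block 34 mm (own x) x 15 mm (own y, goes across the gap) x 42 mm high; on it a black handle 22 x 11 mm, 40 mm high, alike on all three. It fits either way round; when fully home this point is 41 mm above slot.
- mid: The same bright steel 15 mm piece; origin at the centre of its underside, z up, same axes. The orange cheek yields 3.6 mm with 4 to 6.5 N, then stops hard. Pushing down, right piece: 5 to 20 N, then drags (3 N or more) when pulled up; too thin: lifts freely; too thick: stops over 8 mm short of the floor.
- thick_c (a point): Centre, half-way up, of the red distance piece, 18 mm thick, standing, 82 mm high, 0.12 kg. Block 34 mm (own x) x 18 mm (own y, goes across the gap) x 42 mm high; on it a black handle 22 x 11 mm, 40 mm high, alike on all three. It fits either way round; when fully home this point is 41 mm above slot.
- thick: The same red 18 mm piece; origin at the centre of its underside, z up, same axes. 
- grease: Bystander: green tin with a white lid, 73 mm across, 48 mm high; origin at the centre of its underside.
- sprocket: Bystander: grey chain sprocket lying flat, 72 mm across, 20 mm high; origin at the centre of its underside.
- bearing: Bystander: ball bearing lying flat, 52 mm across, 15 mm high; origin at the centre of its underside.
- bush: Bystander: brass bush standing, 28 mm across, 32 mm high; origin at the centre of its underside.

How it is judged:
At the end, for the whole second after the job is handed in: One piece is down on the base plate (within 2.5 mm), within 9 mm of the tensioner's middle along the gap and 14 mm across, upright within 0.1 rad, held (contact forces with the tensioner add up to over 5 N); the others stand on the counter (0.15 rad), over 100 mm away; all at rest (((x of thin_c in the frame of slot between -0.009 and 0.009 m and y of thin_c in the frame of slot between -0.014 and 0.014 m and z of thin_c in the frame of slot below 0.0435 m and angle between thin_c's own z axis and vertical below 0.1 rad and contact force between thin and bracket above 5 N and linear speed of each of thin, mid, thick below 0.02 m/s and height (world z) of mid_c between 0.036 and 0.046 m and angle between each of mid_c, thick_c's own z axis and vertical below 0.15 rad and horizontal distance between each of mid_c, thick_c and slot above 0.1 m and height (world z) of thick_c between 0.036 and 0.046 m) or (x of mid_c in the frame of slot between -0.009 and 0.009 m and y of mid_c in the frame of slot between -0.014 and 0.014 m and z of mid_c in the frame of slot below 0.0435 m and angle between mid_c's own z axis and vertical below 0.1 rad and contact force between mid and bracket above 5 N and linear speed of each of mid, thin, thick below 0.02 m/s and height (world z) of thin_c between 0.036 and 0.046 m and angle between each of thin_c, thick_c's own z axis and vertical below 0.15 rad and horizontal distance between each of thin_c, thick_c and slot above 0.1 m and height (world z) of thick_c between 0.036 and 0.046 m) or (x of thick_c in the frame of slot between -0.009 and 0.009 m and y of thick_c in the frame of slot between -0.014 and 0.014 m and z of thick_c in the frame of slot below 0.0435 m and angle between thick_c's own z axis and vertical below 0.1 rad and contact force between thick and bracket above 5 N and linear speed of each of thick, thin, mid below 0.02 m/s and height (world z) of thin_c between 0.036 and 0.046 m and angle between each of thin_c, mid_c's own z axis and vertical below 0.15 rad and horizontal distance between each of thin_c, mid_c and slot above 0.1 m and height (world z) of mid_c between 0.036 and 0.046 m))); the robot touches nothing.
It fails at once if A distance piece is forced against the tensioner (contact forces of sides and floor together over 70 N, about what a 30 N push downward causes) (contact force between any of thin, mid, thick and bracket above 70 N).
It fails at once if A bystander (tin, sprocket, bearing or bush) is moved by more than 20 mm (distance of any of grease, sprocket, bearing, bush from where it was at the start of the episode above 0.02 m).
It also fails if it takes over 72 s, if anything falls off the work surface, if the arm or the gripper's body presses on something with over 40 N, if the wrist force passes 120 N, or if a joint passes its speed limit or range.

ROBOT

A 7-joint arm with a two-finger parallel gripper is mounted at the origin on a cart in front of the work surface, level with it; the furniture and walls round the work are solid. World frame = base frame: x ahead of the robot, y to its left, z up, the work surface at z = 0. Lengths are in m, angles in rad, forces in N, time in s.
With the tool pointing down it reaches from about 0.35 to 0.9 m from the base axis. Payload 8.1 kg.
Tool frame: the origin (TCP) lies midway between the tips of the shut fingers; the grasp point (between the pads) lies 19 mm behind it; z points along the fingers, x is the direction in which the jaws open and shut, and the axes are right-handed (so a half turn about z gives the same grasp; the last joint's range is limited). The gripper opens to 92 mm and grips with 3 to 60 N. Pads are 19 mm wide; open, the fingers measure 130 mm over their backs; the gripper's body (75 mm by 190 mm) begins 47 mm behind the grasp point.
Start: joints at [1.084, 0.434, 0.025, 1.573, -0.012, 1.134, -0.075], TCP at [0.234, -0.58, 0.227] pointing down, gripper open.
Joint ranges: [-2.62, 2.62], [-0.44, 2.09], [-1.27, 1.32], [0.08, 2.57], [-1.32, 4.46], [0.12, 2], [-2.74, 2.74]. Speed limits (rad/s): [2.22, 2.22, 3.01, 3.01, 3.14, 3.14, 3.14].

INTERFACE

Orientations are given as a rotation vector (axis times angle).
In Python, from cell import arm gives the robot as it stands. The module is installed in compiled form; this text tells all that it offers.
- The arm moves only by the tool play_rows, never from a script. Its argument "motion" is a list of rows, each a list of 7 numbers: the gripper's target within -1 to 1 (fully open at 1, half-way at 0, shut at -1), then the shift along the tool's x, y, z in mm, then the turn, a rotation vector about the tool's x, y, z in rad. In form: [[claw, tx, ty, tz, ax, ay, az], ...]. A call has 1 to 10 rows; each row is the pose to reach, as a shift and turn from the pose measured when the call began, along the tool's axes at that moment; what a row does not reach only later rows make up. A row lasts 1/10 s, in which the tool goes at most 50 mm and 8.59 degrees, less where a joint would pass 70% of its speed; a pose out of reach is approached as far as the arm can. A call with a gripper value outside its range is refused whole. The fingers move at their own pace and stop on an object; "force" is the grip in N (left out, the last holds). Time passes only in rows, so rows that repeat a pose let the fingers close. It gives the time, the measured TCP pose, the force and the opening at its end, in the units of the state.
- arm.observe(): the state, without advancing time (a new reading comes with each control period).
- arm.get_image(name): name is "scene" or "top" or "wrist"; returns a dict with "img" (480x640x3 uint8, blue, green, red), "depth" (480x640 float32, m along the optical axis (not along the pixel's ray), 0 where there is no reading), "K" (3x3 intrinsics, pixels), "k1" (the pictures are not rectified: a ray, as slopes to the right and down, at radius r is drawn at 1 + k1 r^2 times it, then the intrinsics apply), "rvec" (rotation vector, rad) and "tvec" (3), from world to camera coordinates, as OpenCV has them. Camera axes: x right, y down, z forward; pixel columns grow to the right and rows downward; lengths in m; the calibration is good to about 2 mm. A picture is of the moment at which its call begins.
- arm.sign_off(): hands the job in, once; it reports no verdict.
Trained networks look in a picture, given as the dict that the camera call returned (one of the last four; its "shot" number tells which), for a name from the list of things; names that differ only in an ending like _2 or _b are one class to them, and where a whole thing is asked for, a point or a joint stands for the part that bears it (a point fixed in the world has none). Each returns a list of dicts, best first, with "score" (0 to 1); they miss things now and then, are a little off and sometimes report something else, mostly with a low value. They report only what shows in the picture. A call takes as long as a camera call.
- arm.look_for(picture, query): "box" ([left, top, width, height] as shares, 0 to 1, of the picture: columns of its width, rows of its height, round what is visible of it).
The state is a dict: "clock": time; "joints": joint angles; "dq": joint speeds; "joint_efforts": joint torques, N m; "position": TCP position; "ee_rot": TCP orientation; "force": force on the tool from outside, world axes, zero at the start; "ft_torque": the same for the moment, N m; "width": opening from 0.0 (shut) to 1.0 (fully open).
Only numpy, scipy, OpenCV 4.12 (cv2) and the standard library are available. Lean on these libraries where they do the work, as an engineer would, in place of code of your own. Each camera call takes 0.05 s, during which the arm holds its last target. There are 200 camera calls.

## Working session

There is one attempt and no reset: what is moved stays moved. The work goes in short steps, Python scripts to look and compute and a tool call to move; the robot and the scene stay as the last step left them, time stands still between calls to the robot, and variables do not carry over. Pictures are saved under pics/ and viewed, on a budget of 10 in all, crops included, one or two more only if the job needs it, and the job is handed in when it is done.

Besides the shell and the picture viewer there is one more tool, called after "Call:" as a command line: name --pt "numbers of a row" for each row, then --argument value for the rest. play_rows: Moves the arm, as the interface text tells. Its arguments: {"type":"object","properties":{"motion":{"type":"array"},"force":{"type":"number"}},"required":["motion"]}

```bash
mkdir -p pics; cat > h.py <<'E'
import numpy as np, cv2
from scipy.spatial.transform import Rotation as R
from cell import arm
def cloud(p):
    K=p["K"];h,w=p["depth"].shape
    u,v=np.meshgrid(np.arange(w),np.arange(h))
    D=np.array([p["k1"],0,0,0,0],float)
    n=cv2.undistortPoints(np.stack([u,v],-1).reshape(-1,1,2).astype(float),np.array(K,float),D).reshape(h,w,2)
    d=p["depth"].astype(float)
    c=np.dstack([n*d[...,None],d])
    Rm=R.from_rotvec(np.ravel(p["rvec"])).as_matrix()
    return (c-np.ravel(p["tvec"]))@Rm, d>0
def boxpx(b): 
    return [int(b[0]*640),int(b[1]*480),int((b[0]+b[2])*640),int((b[1]+b[3])*480)]
E
python3 - <<'E'
from h import *
s=arm.observe();print({k:np.round(v,3) for k,v in s.items()})
out=[]
for n in("top","scene"):
    p=arm.get_image(n);W,ok=cloud(p);im=p["img"].copy()
    for q in["bracket","thin","mid","thick","grease","sprocket","bearing","bush"]:
        for r in arm.look_for(p,q)[:1]:
            x0,y0,x1,y1=boxpx(r["box"]);m=np.zeros(ok.shape,bool);m[y0:y1,x0:x1]=1;m&=ok&(W[...,2]>.008)
            P=W[m]
            print(n,q,round(r["score"],2),[x0,y0,x1,y1],np.round(np.median(P,0),3) if len(P) else None,np.round(P.min(0),3) if len(P) else None,np.round(P.max(0),3) if len(P) else None)
    cv2.imwrite(f"pics/{n}.png",im)
E
```

```text
{'clock': np.float64(0.0), 'joints': array([ 1.084,  0.435,  0.025,  1.574, -0.012,  1.134, -0.075]), 'dq': array([ 0.001,  0.   , -0.001, -0.001, -0.001, -0.001, -0.   ]), 'joint_efforts': array([-1.0000e-03, -6.6785e+01,  9.8400e-01, -3.1446e+01, -6.1000e-02,
        4.3000e-02,  0.0000e+00]), 'position': array([ 0.234, -0.579,  0.226]), 'ee_rot': array([-2.604e+00,  1.757e+00,  2.000e-03]), 'force': array([-0.505,  0.243, -0.579]), 'ft_torque': array([ 0.009,  0.015, -0.007]), 'width': np.float64(0.997)}
top bracket 0.66 [225, 254, 301, 291] [0.481 0.078 0.015] [ 0.444 -0.001  0.008] [0.524 0.162 0.062]
top thin 0.44 [410, 275, 418, 288] [ 0.461 -0.252  0.07 ] [ 0.447 -0.259  0.015] [ 0.475 -0.248  0.087]
top thick 0.58 [433, 224, 448, 239] [ 0.567 -0.319  0.05 ] [ 0.556 -0.329  0.009] [ 0.584 -0.314  0.087]
top grease 0.88 [268, 182, 298, 213] [0.652 0.036 0.047] [0.619 0.002 0.008] [0.689 0.069 0.056]
top sprocket 0.68 [333, 188, 365, 221] [ 0.638 -0.115  0.017] [ 0.607 -0.14   0.008] [ 0.671 -0.079  0.027]
top bearing 0.69 [327, 281, 355, 305] [ 0.44  -0.095  0.014] [ 0.413 -0.
[... 268 characters left out ...]
] [ 0.457 -0.254  0.042] [ 0.443 -0.263  0.008] [ 0.478 -0.246  0.084]
scene mid 0.72 [361, 206, 378, 247] [ 0.552 -0.194  0.041] [ 0.538 -0.207  0.008] [ 0.574 -0.187  0.084]
scene thick 0.68 [396, 191, 414, 226] [ 0.563 -0.321  0.036] [ 0.546 -0.425  0.008] [ 0.67  -0.311  0.084]
scene grease 0.84 [232, 235, 267, 275] [0.637 0.045 0.043] [ 0.614 -0.045  0.008] [0.738 0.072 0.051]
scene sprocket 0.96 [299, 227, 329, 246] [ 0.632 -0.113  0.018] [ 0.61  -0.144  0.008] [ 0.664 -0.087  0.023]
scene bearing 0.79 [363, 273, 391, 291] [ 0.434 -0.09   0.014] [ 0.411 -0.122  0.008] [ 0.462 -0.07   0.017]
scene bush 0.83 [166, 276, 182, 300] [0.652 0.201 0.023] [0.637 0.181 0.008] [0.675 0.228 0.033]
```

```bash
python3 - <<'E'
from h import *
p=arm.get_image("top");W,ok=cloud(p);im=p["img"]
c=im[170:310,190:460]
cv2.imwrite("pics/topc.png",cv2.resize(c,None,fx=2.9,fy=2.9,interpolation=cv2.INTER_CUBIC))
def rect(m):
    P=W[m&ok][:,:2].astype(np.float32);r=cv2.minAreaRect(P*1000);return np.round(np.array(r[0]),1),np.round(r[1],1),round(r[2],1),len(P)
def reg(x0,x1,y0,y1,z0,z1): return (W[...,0]>x0)&(W[...,0]<x1)&(W[...,1]>y0)&(W[...,1]<y1)&(W[...,2]>z0)&(W[...,2]<z1)
print("base",rect(reg(.42,.55,-.02,.18,.006,.07)))
print("cheeks",rect(reg(.42,.55,-.02,.18,.047,.07)))
for n,(x,y) in dict(thin=(.46,-.254),mid=(.555,-.197),thick=(.565,-.32)).items():
    print(n,"block",rect(reg(x-.04,x+.04,y-.04,y+.04,.012,.09)),"handle",rect(reg(x-.04,x+.04,y-.04,y+.04,.07,.09)))
E
```

```text
base (array([485.7,  79.2]), array([125.7, 194.9]), 1.8, 2195)
cheeks (array([481.5,  74.8]), array([123.4,  49.1]), 84.0, 287)
thin block (array([ 462.7, -255.6]), array([12.5, 34.1]), 76.2, 130) handle (array([ 462.4, -255.8]), array([12.1, 21.7]), 74.7, 57)
mid block (array([ 558.7, -194.7]), array([34.3, 14.9]), 6.1, 130) handle (array([ 558.3, -195.2]), array([21.4, 11.3]), 3.6, 57)
thick block (array([ 566.9, -322.6]), array([17.7, 34.5]), 84.3, 180) handle (array([ 566.9, -324.4]), array([11.5, 21.4]), 80.4, 59)
```

View pics/topc.png

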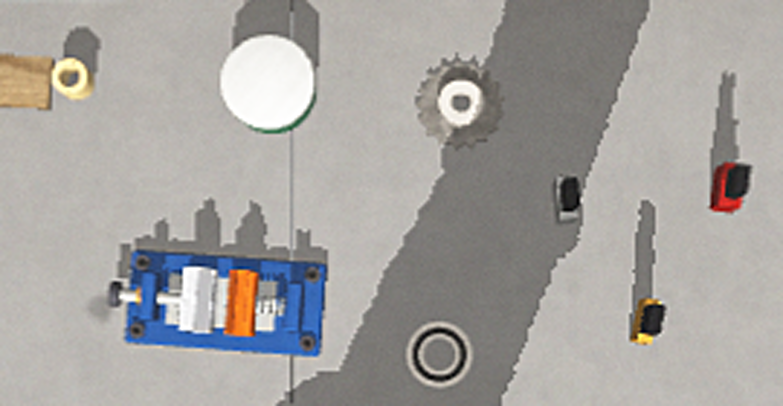

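```bash
cat >> h.py <<'E'
def Rt(yaw): # tool down, tool x at angle yaw (deg) in world
    c,s=np.cos(np.radians(yaw)),np.sin(np.radians(yaw))
    return np.array([[c,s,0],[s,-c,0],[0,0,-1.]])
def go(pos,yaw):
    s=arm.observe();R0=R.from_rotvec(s["ee_rot"]).as_matrix()
    best=None
    for k in(-360,-180,0,180,360):
        t=R.from_matrix(R0.T@Rt(yaw+k)).as_rotvec()
        if best is None or np.linalg.norm(t)<np.linalg.norm(best): best=t
    d=R0.T@(np.array(pos)-s["position"])*1000
    print("shift",np.round(d,1),"turn",np.round(best,3),"toolx yaw",np.round(np.degrees(np.arctan2(R0[1,0],R0[0,0])),1),"j7",round(s["joints"][6],2),"clock",s["clock"])
E
python3 - <<'E'
from h import *
go([.48,.0775,.25],86);go([.48,.0775,.25],-94)
p=arm.get_image("wrist");Rm=R.from_rotvec(np.ravel(p["rvec"])).as_matrix();C=-Rm.T@np.ravel(p["tvec"])
R0=R.from_rotvec(arm.observe()["ee_rot"]).as_matrix()
print("cam in tool",R0.T@(C-arm.observe()["position"]),"axis",R0.T@Rm[2],p["K"][0][0])
E
```

```text
shift [-517.2 -474.1  -23.3] turn [ 0.    -0.     0.454] toolx yaw -68.0 j7 -0.08 clock 0.95
shift [-517.2 -474.1  -23.3] turn [ 0.    -0.     0.454] toolx yaw -68.0 j7 -0.08 clock 0.95
cam in tool [ 0.00105233 -0.08270424 -0.15816026] axis [7.31017689e-04 3.03715819e-01 9.52762387e-01] 388.1312228052042
```

Call:
play_rows --pt "1 -30 -28 -2 0 0 0.03" --pt "1 -60 -56 -4 0 0 0.06" --pt "1 -95 -86 -5 0 0 0.09" --pt "1 -130 -118 -6 0 0 0.12" --pt "1 -165 -150 -7 0 0 0.15" --pt "1 -200 -182 -8 0 0 0.18" --pt "1 -235 -214 -9 0 0 0.21" --pt "1 -270 -246 -10 0 0 0.24" --pt "1 -305 -278 -11 0 0 0.27" --pt "1 -340 -310 -12 0 0 0.3" --force 30

```text
clock: 2.0
position: [0.3946, -0.1464, 0.2392]
ee_rot: [-2.311, 2.128, -0.002]
force: [0.9, -0.3, -0.5]
width: 1.004
```

```bash
python3 - <<'E'
from h import *
go([.48,.0775,.25],-94)
E
```

```text
shift [-216.1 -103.6  -10.9] turn [-0.001 -0.001  0.152] toolx yaw -85.3 j7 -1.29 clock 2.0
```

Call:
play_rows --pt "1 -36 -17 -2 0 0 0.03" --pt "1 -72 -34 -4 0 0 0.06" --pt "1 -108 -52 -6 0 0 0.09" --pt "1 -144 -70 -8 0 0 0.12" --pt "1 -180 -87 -10 0 0 0.15" --pt "1 -216 -104 -11 0 0 0.152" --pt "1 -216 -104 -11 0 0 0.152" --pt "1 -216 -104 -11 0 0 0.152"

```text
clock: 2.8
position: [0.4804, 0.078, 0.25]
ee_rot: [-2.145, 2.295, -0.001]
force: [0.3, -0.2, -0.8]
width: 1.001
```

```bash
cat > meas.py <<'E'
from h import *
import sys
p=arm.get_image("wrist");W,ok=cloud(p);cv2.imwrite(f"pics/{sys.argv[1]}.png",p["img"])
np.savez("w.npz",W=W,ok=ok,img=p["img"])
go([.48,.0775,.25],-94)
r=arm.look_for(p,"bracket");print([(boxpx(x["box"]),round(x["score"],2)) for x in r[:1]])
m=ok&(W[...,2]>.05)&(W[...,2]<.062)&(abs(W[...,0]-.48)<.06)&(abs(W[...,1]-.08)<.09)
n,l=cv2.connectedComponents(m.astype(np.uint8))
for i in range(1,n):
    if (l==i).sum()>150:
        P=W[l==i];print((l==i).sum(),cv2.minAreaRect((P[:,:2]*1000).astype(np.float32)),np.median(p["img"][l==i],0),P[:,2].mean())
m=ok&(W[...,2]>.006)&(W[...,2]<.014)&(abs(W[...,0]-.48)<.07)&(abs(W[...,1]-.08)<.11)
print("base",cv2.minAreaRect((W[m][:,:2]*1000).astype(np.float32)))
E
python3 meas.py w1
```

```text
shift [-0.7  0.3 -0.1] turn [-0.001 -0.001  0.   ] toolx yaw -94.0 j7 -2.01 clock 2.85
[([236, 158, 401, 231], 0.87)]
558 ((483.180419921875, 90.74862670898438), (10.296701431274414, 50.04022979736328), 85.38583374023438) [207. 210. 209.] 0.05405023660356593
557 ((480.1717224121094, 54.93891906738281), (10.676021575927734, 50.05799865722656), 85.95245361328125) [ 62. 113. 206.] 0.05412521423927805
base ((481.37506103515625, 71.41797637939453), (156.6934356689453, 74.86177062988281), 85.18651580810547)
```

View pics/w1.png

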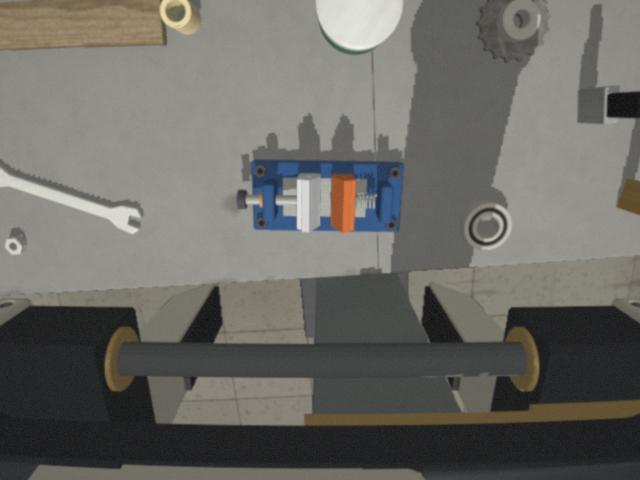

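```bash
cat > prof.py <<'E'
from h import *
d=np.load("w.npz");W,ok=d["W"],d["ok"]
yaw=np.radians(-4.6);c=np.array([.4814,.0714])
q=(W[...,:2]-c)@np.array([[np.cos(yaw),-np.sin(yaw)],[np.sin(yaw),np.cos(yaw)]])*1000
z=W[...,2]*1000
for lo in range(10,60,3):
    m=ok&(abs(q[...,0])<20)&(z>=lo)&(z<lo+3)&(abs(q[...,1])<35)
    for s,nm in((1,"al"),(-1,"or")):
        pass
    y=q[...,1][m];h,_=np.histogram(y,bins=np.arange(-35,36,2));print(lo,h)
# slope: z as function of y
img=d["img"].astype(int);sat=img[...,2]-img[...,0]
for nm,mm in(("al",q[...,1]>1),("or",q[...,1]<1)):
    m=ok&mm&(abs(q[...,0])<20)&(z>34)&(z<53)&(abs(q[...,1]-1)<22)
    k=np.polyfit(z[m],q[...,1][m],1);print(nm,m.sum(),"slope",k,"y at z=32",np.polyval(k,32),"std",np.std(q[...,1][m]-np.polyval(k,z[m])))
    print("  forced slope:",np.median(q[...,1][m]-np.sign(k[0])*(z[m]-32)*10/24))
E
python3 prof.py
```

```text
10 [33 34 24  0  0  0  0  0  0  0  0  0  0  0  0 20 50 53 56 48 53  3  0  0
  0  0  0  0  0  0  0  0  0 22 38]
13 [22 18 12  0  0  0  0  0  0  0  0  0  0  0  0 16 25 23 20 27 19  2  0  0
  0  0  0  0  0  0  0  0  0  8 15]
16 [0 0 0 0 0 0 0 0 0 0 0 0 0 0 0 3 0 0 0 0 0 0 0 0 0 0 0 0 0 0 0 0 0 0 0]
19 [1 1 2 0 0 0 0 0 0 0 0 0 0 0 0 0 0 0 0 0 0 0 0 0 0 0 0 0 0 0 0 0 0 0 0]
22 [3 4 5 0 0 0 0 0 0 0 0 0 0 0 0 1 0 0 0 0 0 0 0 0 0 0 0 0 0 0 0 0 0 0 0]
25 [0 0 1 0 0 0 0 0 0 0 0 0 0 0 0 3 0 0 0 0 0 0 0 0 0 0 0 0 0 0 0 0 0 1 1]
28 [ 3  2  3  1  0  0  0  0  0  0  0  0  0  0  0 10  0  0  0  0  0  0  0  0
  0  0  0  0  0  0  0  0  0  5  6]
31 [17  8 10  6  0  0  0  0  0  0  0  0  0  0  0 30  0  0  0  0  0 26  0  0
  0  0  0  0  0  0  0  0  0 14 12]
34 [ 6  3  6  5  0  0  0  0  0  0  0  0  0  0 41 20  0  0  0  0  0 49  8  0
  0  0  0  0  0  0  0  0  0  0  1]
37 [ 0  0  0  0  0  0  0  0  0  0  0  0  0 15 45  1  0  0  0  0  0  4 55  0
  0  0  0  0  0  0  0  0  0  0  0]
40 [ 0  0  0  0  0  0  0  0  0  0  0  0  0 56  3  0  0  0  0  0  0  0 17 41
  0  0  0  0  0  0  0  0  0  0  0]
43 [ 0  0  0  0  4  0  
[... 157 characters left out ...]
  0  1
 53  1  0  0  0  0 75 71 20  0  0]
49 [ 0  0  0  0  1  5  8  2  0  0  2 58  4  0  0  0  0  0  0  0  0  0  0  0
 14 54  0  0  0  4  7 10  0  0  0]
52 [ 0  0  0  0  0  0 16 87 56 18 54 21  0  0  0  0  0  0  0  0  0  0  0  0
  0 46 31 50 69 75  0  0  0  0  0]
55 [ 0  0  0  0  0  0  0  1 30 73 39  0  0  0  0  0  0  0  0  0  0  0  0  0
  0  7 68 33 15  3  0  0  0  0  0]
58 [0 0 0 0 0 0 0 0 0 0 0 0 0 0 0 0 0 0 0 0 0 0 0 0 0 0 0 0 0 0 0 0 0 0 0]
al 380 slope [ 0.46725928 -8.04582766] y at z=32 6.906469255039543 std 0.7983047264514208
  forced slope: 7.416449465329622
or 414 slope [-0.52754502 13.85040238] y at z=32 -3.0310381470101966 std 1.4430716083460646
  forced slope: -4.085986432584473
```

```bash
python3 - <<'E'
from h import *
go([.4625,-.2557,.14],-104);go([.4625,-.2557,.05],-104)
E
```

```text
shift [332.1  -5.8 110.4] turn [-0.001 -0.001  0.173] toolx yaw -94.1 j7 -2.01 clock 2.9
shift [332.   -5.8 200.4] turn [-0.001 -0.001  0.173] toolx yaw -94.1 j7 -2.01 clock 2.9
```

Call:
play_rows --pt "1 40 0 8 0 0 0.03" --pt "1 80 -1 20 0 0 0.06" --pt "1 120 -2 32 0 0 0.09" --pt "1 160 -3 45 0 0 0.12" --pt "1 200 -4 58 0 0 0.15" --pt "1 240 -5 72 0 0 0.173" --pt "1 280 -6 88 0 0 0.173" --pt "1 315 -6 100 0 0 0.173" --pt "1 332 -6 110 0 0 0.173" --pt "1 332 -6 110 0 0 0.173"

```text
clock: 3.9
position: [0.4604, -0.2587, 0.1391]
ee_rot: [1.926, -2.479, -0.0]
force: [-0.1, 0.6, 0.1]
width: 0.998
```

```bash
python3 - <<'E'
from h import *
p=arm.get_image("wrist");W,ok=cloud(p)
for n,(x,y) in dict(thin=(.4625,-.2557),mid=(.5585,-.195),thick=(.567,-.323)).items():
    m=ok&(abs(W[...,0]-x)<.03)&(abs(W[...,1]-y)<.03)&(W[...,2]>.06)&(W[...,2]<.09)
    if m.sum()>50: print(n,m.sum(),cv2.minAreaRect((W[m][:,:2]*1000).astype(np.float32)))
go([.4625,-.2557,.05],-104)
E
```

```text
thin 809 ((463.1224670410156, -259.28619384765625), (11.542092323303223, 22.048789978027344), 76.77275085449219)
mid 1287 ((558.3877563476562, -199.2220458984375), (21.980268478393555, 12.054095268249512), 3.738330602645874)
thick 1261 ((566.7837524414062, -327.2635498046875), (12.031314849853516, 22.7580509185791), 80.1371841430664)
shift [-1.1 -0.9 89.9] turn [ 0.001 -0.001 -0.003] toolx yaw -104.2 j7 -1.5 clock 3.95
```

Call:
play_rows --pt "1 -2 -2 40 0 0 0" --pt "1 -2 -2 75 0 0 0" --pt "1 -2 -2 88 0 0 0" --pt "1 -2 -2 89 0 0 0" --pt "-1 -2 -2 89 0 0 0" --pt "-1 -2 -2 89 0 0 0" --pt "-1 -2 -2 89 0 0 0" --pt "-1 -2 -2 89 0 0 0" --pt "-1 -2 -2 89 0 0 0" --force 45

```text
clock: 4.85
position: [0.4641, -0.2553, 0.0514]
ee_rot: [1.93, -2.478, 0.001]
force: [0.7, 1.3, -0.2]
width: 0.615
```

```bash
python3 - <<'E'
from h import *
s=arm.observe();print(s["width"]*92,s["force"])
p=arm.get_image("scene");W,ok=cloud(p)
m=ok&(abs(W[...,0]-.46)<.03)&(abs(W[...,1]+.2557)<.03)&(W[...,2]>.015)&(W[...,2]<.035);print(np.median(W[m],0))
p=arm.get_image("wrist");cv2.imwrite("pics/w2.png",p["img"])
E
```

```text
56.60957268019436 [ 0.70081422  1.33571785 -0.24147226]
[ 0.45734343 -0.25292217  0.02507024]
```

Call:
play_rows --pt "-1 0 0 0 0 0 0" --pt "-1 0 0 0 0 0 0" --pt "-1 0 0 0 0 0 0" --pt "-1 0 0 0 0 0 0" --pt "-1 0 0 0 0 0 0" --pt "-1 0 0 0 0 0 0" --pt "-1 0 0 0 0 0 0" --pt "-1 0 0 0 0 0 0"

```text
clock: 5.75
position: [0.4639, -0.2552, 0.0511]
ee_rot: [1.93, -2.478, 0.001]
force: [-0.3, -0.7, -0.7]
width: 0.117
```

```bash
python3 - <<'E'
from h import *
s=arm.observe();print(s["width"]*92,s["force"])
p=arm.get_image("wrist");cv2.imwrite("pics/w2.png",p["img"])
for z in(.16,): go([.4814,.0714,z],-94.6)
E
```

```text
10.78794543499028 [-0.30590079 -0.7294535  -0.73478313]
shift [-320.9   62.9 -109.3] turn [ 0.    -0.001 -0.167] toolx yaw -104.2 j7 -1.54 clock 5.8
```

View pics/w2.png

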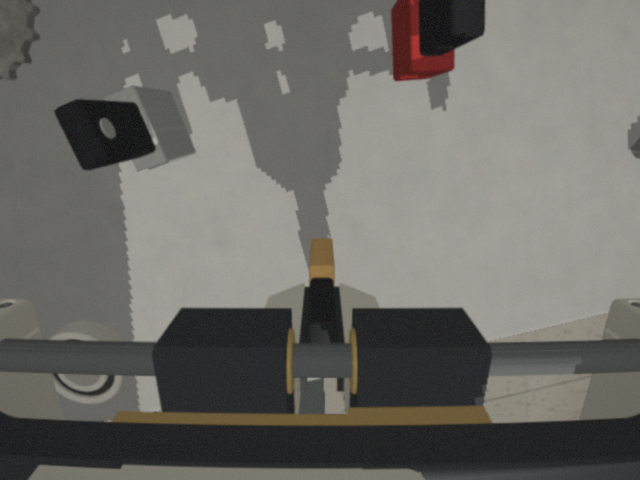

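Call:
play_rows --pt "-1 0 0 -40 0 0 0" --pt "-1 0 0 -80 0 0 0" --pt "-1 -35 6 -109 0 0 -0.02" --pt "-1 -75 14 -109 0 0 -0.04" --pt "-1 -115 22 -109 0 0 -0.06" --pt "-1 -155 30 -109 0 0 -0.08" --pt "-1 -195 38 -109 0 0 -0.1" --pt "-1 -235 46 -109 0 0 -0.12" --pt "-1 -275 54 -109 0 0 -0.14" --pt "-1 -305 60 -109 0 0 -0.167"

```text
clock: 6.8
position: [0.48, 0.0582, 0.1599]
ee_rot: [2.133, -2.305, -0.0]
force: [-0.2, -0.2, -1.4]
width: 0.12
```

```bash
python3 - <<'E'
from h import *
s=arm.observe();print(s["width"]*92,s["force"])
go([.4814,.0726,.13],-94.6)
E
```

```text
11.013670213296042 [-0.19794436 -0.21512187 -1.38325579]
shift [-14.5  -0.3  29.9] turn [ 0.    -0.     0.003] toolx yaw -94.4 j7 -2.02 clock 6.8
```

Call:
play_rows --pt "-1 -8 0 15 0 0 0.003" --pt "-1 -14.5 0 25 0 0 0.003" --pt "-1 -14.5 0 30 0 0 0.003" --pt "-1 -14.5 0 30 0 0 0.003"

```text
clock: 7.2
position: [0.4805, 0.0714, 0.129]
ee_rot: [2.127, -2.308, -0.001]
force: [-1.2, -0.7, -2.1]
width: 0.117
```

```bash
cat > rel.py <<'E'
from h import *
import sys
s=arm.observe();print("pos",s["position"],"F",s["force"],"w",s["width"]*92)
p=arm.get_image("wrist");W,ok=cloud(p);img=p["img"]
cv2.imwrite(f"pics/{sys.argv[1]}.png",cv2.resize(img[100:340,200:440],None,fx=2.5,fy=2.5,interpolation=cv2.INTER_CUBIC))
tp=s["position"][:2];yaw=np.radians(-4.6)
q=(W[...,:2]-tp)@np.array([[np.cos(yaw),-np.sin(yaw)],[np.sin(yaw),np.cos(yaw)]])*1000
z=W[...,2]*1000;T=s["position"][2]*1000
def st(n,m):
    y=q[...,1][m]; print(n,m.sum(),np.round(np.percentile(y,[2,10,50,90,98]),1) if m.sum() else "") 
st("block",ok&(abs(q[...,1])<15)&(abs(q[...,0])<25)&(z>T-48)&(z<T-14))
for lo in range(30,57,3): 
    for nm,sg in(("al",1),("or",-1)): st(f"z{lo}-{lo+3} {nm}",ok&(sg*q[...,1]>0)&(abs(q[...,1])<22)&(abs(q[...,0])<24)&(z>lo)&(z<lo+3))
E
python3 rel.py w3
```

```text
pos [0.48046729 0.07143778 0.12897793] F [-1.16092631 -0.69569656 -2.09045485] w 10.750866369761956
block 509 [-6.7 -5.8 -1.3  3.6  4.6]
z30-33 al 56 [7.3 7.3 7.4 7.6 8. ]
z30-33 or 8 [-4.2 -4.2 -4.2 -4.2 -4.2]
z33-36 al 117 [7.9 7.9 8.3 9.  9.5]
z33-36 or 65 [-5.6 -5.5 -4.9 -4.2 -4.2]
z36-39 al 144 [ 8.5  8.8  9.6 10.3 10.8]
z36-39 or 60 [-6.8 -6.8 -6.1 -5.5 -5.5]
z39-42 al 150 [ 9.8 10.3 11.  11.6 11.9]
z39-42 or 65 [-8.1 -8.1 -7.4 -6.8 -6.7]
z42-45 al 140 [11.4 11.6 12.2 12.9 13.3]
z42-45 or 88 [-9.9 -9.4 -8.8 -8.1 -8. ]
z45-48 al 172 [12.6 12.9 13.6 14.3 14.5]
z45-48 or 138 [-21.9 -10.7 -10.1  -9.4  -9.3]
z48-51 al 170 [14.1 14.4 15.  15.7 16. ]
z48-51 or 156 [-21.9 -12.3 -11.4 -10.8 -10.5]
z51-54 al 182 [15.5 15.7 16.4 20.9 21.7]
z51-54 or 414 [-21.3 -20.9 -18.3 -12.2 -11.8]
z54-57 al 526 [16.9 17.3 19.2 21.3 21.8]
z54-57 or 605 [-20.4 -19.2 -16.3 -13.9 -13.5]
```

View pics/w3.png

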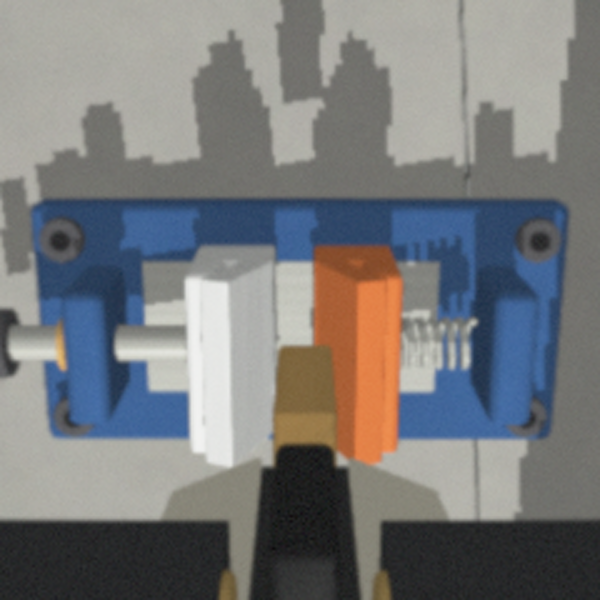

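Call:
play_rows --pt "-1 -1.6 -0.5 12 0 0 0" --pt "-1 -1.6 -0.5 26 0 0 0" --pt "-1 -1.6 -0.5 36 0 0 0" --pt "-1 -1.6 -0.5 40 0 0 0" --pt "-1 -1.6 -0.5 42 0 0 0" --pt "-1 -1.6 -0.5 42 0 0 0"

```text
clock: 7.85
position: [0.4816, 0.0729, 0.0875]
ee_rot: [2.127, -2.309, -0.001]
force: [0.1, -0.2, -1.0]
width: 0.119
```

```bash
python3 rel.py w4
```

```text
pos [0.48155928 0.07286113 0.08753337] F [ 0.0737363  -0.23537284 -0.98990827] w 10.934597981165155
block 2001 [-14.7 -13.4  -1.8  13.5  14.7]
z30-33 al 27 [ 6.   6.1  6.2 18.3 18.9]
z30-33 or 24 [-18.  -17.4  -5.4  -5.4  -5.4]
z33-36 al 127 [6.  6.2 6.8 7.5 7.9]
z33-36 or 31 [-17.2  -7.   -6.4  -5.9  -5.9]
z36-39 al 172 [3.9 7.3 8.1 8.7 9.1]
z36-39 or 71 [-14.3  -8.2  -7.6  -6.4  -2.1]
z39-42 al 158 [ 1.5  8.7  9.4 10.1 10.4]
z39-42 or 167 [-9.8 -9.6 -8.8 -5.2 -1.3]
z42-45 al 165 [ 1.   9.7 10.7 11.4 11.8]
z42-45 or 162 [-11.3 -10.8 -10.2  -6.2  -0.9]
z45-48 al 162 [ 1.4 11.1 12.1 12.7 13. ]
z45-48 or 164 [-12.4 -12.2 -11.4  -5.3  -0.9]
z48-51 al 177 [ 0.8 12.5 13.5 14.2 14.5]
z48-51 or 170 [-14.  -13.6 -12.8  -5.   -1.3]
z51-54 al 261 [ 2.  14.1 15.3 21.5 21.9]
z51-54 or 294 [-21.9 -21.6 -14.8 -13.4  -1.8]
z54-57 al 590 [ 3.2 15.8 18.2 20.8 21.7]
z54-57 or 605 [-21.6 -20.4 -17.6 -15.2  -3.4]
```

Call:
play_rows --pt "-1 0 0 2 0 0 0" --pt "-1 0 0 4 0 0 0" --pt "-1 0 0 6 0 0 0" --pt "-1 0 0 7 0 0 0" --pt "-1 0 0 8 0 0 0" --pt "-1 0 0 8 0 0 0"

```text
clock: 8.5
position: [0.4821, 0.0735, 0.0798]
ee_rot: [2.129, -2.31, -0.0]
force: [1.7, 4.3, 0.4]
width: 0.117
```

Call:
play_rows --pt "-1 0 0 2 0 0 0" --pt "-1 0 0 4 0 0 0" --pt "-1 0 0 6 0 0 0" --pt "-1 0 0 8 0 0 0" --pt "-1 0 0 10 0 0 0" --pt "-1 0 0 10 0 0 0"

```text
clock: 9.1
position: [0.4819, 0.0735, 0.0694]
ee_rot: [2.129, -2.31, -0.001]
force: [1.8, 4.6, -3.4]
width: 0.117
```

Call:
play_rows --pt "-1 0 0 2 0 0 0" --pt "-1 0 0 4 0 0 0" --pt "-1 0 0 5.5 0 0 0" --pt "-1 0 0 6 0 0 0" --pt "-1 0 0 6 0 0 0"

```text
clock: 9.6
position: [0.4819, 0.0735, 0.0632]
ee_rot: [2.129, -2.31, -0.001]
force: [1.7, 3.4, -1.8]
width: 0.119
```

Call:
play_rows --pt "-1 -0.5 0 0 0 0 0" --pt "-1 -0.5 0 0 0 0 0" --pt "-1 -0.5 0 0 0 0 0"

```text
clock: 9.9
position: [0.4819, 0.0736, 0.0632]
ee_rot: [2.128, -2.31, -0.001]
force: [0.8, 2.0, 0.6]
width: 0.113
```

Call:
play_rows --pt "-1 -0.5 0 0 0 0 0" --pt "-1 -0.5 0 0 0 0 0" --pt "-1 -0.5 0 0 0 0 0"

```text
clock: 10.2
position: [0.4819, 0.0737, 0.0632]
ee_rot: [2.127, -2.31, -0.0]
force: [1.1, -0.6, 1.7]
width: 0.119
```

Call:
play_rows --pt "-1 0 0 -1.5 0 0 0" --pt "-1 0 0 -3 0 0 0" --pt "-1 0 0 -4.5 0 0 0"

```text
clock: 10.5
position: [0.4812, 0.0737, 0.0674]
ee_rot: [2.127, -2.309, -0.002]
force: [-0.2, 1.6, -5.9]
width: 0.117
```

Call:
play_rows --pt "-1 0 0 -1.5 0 0 0" --pt "-1 0 0 -3 0 0 0"

```text
clock: 10.7
position: [0.4808, 0.0738, 0.0704]
ee_rot: [2.127, -2.308, -0.002]
force: [-0.1, 1.8, -5.8]
width: 0.119
```

Call:
play_rows --pt "-1 0 0 2 0 0 0" --pt "-1 0 0 4 0 0 0"

```text
clock: 10.9
position: [0.4814, 0.0738, 0.0668]
ee_rot: [2.127, -2.309, -0.001]
force: [-0.2, 0.2, 3.0]
width: 0.118
```

Call:
play_rows --pt "-1 0 0 2 0 0 0" --pt "-1 0 0 4 0 0 0" --pt "-1 0 0 4 0 0 0"

```text
clock: 11.2
position: [0.4818, 0.0737, 0.063]
ee_rot: [2.127, -2.31, 0.0]
force: [-0.1, 0.8, 4.6]
width: 0.119
```

Call:
play_rows --pt "-1 0 0 0.8 0 0 0" --pt "-1 0 0 0.8 0 0 0"

```text
clock: 11.4
position: [0.482, 0.0737, 0.0629]
ee_rot: [2.127, -2.31, 0.001]
force: [-4.7, 0.0, 17.5]
width: 0.116
```

Call:
play_rows --pt "-1 0 0 0.8 0 0 0" --pt "-1 0 0 0.8 0 0 0"

```text
clock: 11.6
position: [0.4821, 0.0737, 0.0629]
ee_rot: [2.127, -2.31, 0.002]
force: [-5.3, -0.6, 18.2]
width: 0.119
```

Call:
play_rows --pt "-0.1 0 0 0 0 0 0" --pt "-0.1 0 0 0 0 0 0" --pt "-0.1 0 0 0 0 0 0" --pt "-0.1 0 0 0 0 0 0" --pt "-0.1 0 0 0 0 0 0"

```text
clock: 12.1
position: [0.4819, 0.0737, 0.0627]
ee_rot: [2.127, -2.309, 0.001]
force: [-0.4, 0.2, -0.1]
width: 0.445
```

Call:
play_rows --pt "-0.1 0 0 -15 0 0 0" --pt "-0.1 0 0 -40 0 0 0" --pt "-0.1 0 0 -80 0 0 0" --pt "-0.1 0 0 -120 0 0 0" --pt "-0.1 0 0 -150 0 0 0" --pt "-0.1 0 0 -150 0 0 0"

```text
clock: 12.7
position: [0.4843, 0.0746, 0.2167]
ee_rot: [-2.125, 2.308, -0.008]
force: [0.1, -0.1, 0.4]
width: 0.453
```

```bash
python3 - <<'E'
from h import *
s=arm.observe();print(s["position"],s["force"],s["width"]*92)
p=arm.get_image("wrist");W,ok=cloud(p)
cv2.imwrite("pics/w5.png",cv2.resize(p["img"][120:280,190:450],None,fx=3,fy=3,interpolation=cv2.INTER_CUBIC))
m=ok&(abs(W[...,0]-.48)<.04)&(abs(W[...,1]-.073)<.05)&(W[...,2]>.065)&(W[...,2]<.11)
P=W[m]*1000;print(m.sum(),cv2.minAreaRect(P[:,:2].astype(np.float32)),np.percentile(P[:,2],[10,50,90,98]))
p=arm.get_image("scene");W,ok=cloud(p)
for n,(x,y) in dict(mid=(.5585,-.195),thick=(.567,-.323),thin=(.48,.073)).items():
    m=ok&(abs(W[...,0]-x)<.03)&(abs(W[...,1]-y)<.03)&(W[...,2]>.062)&(W[...,2]<.12);print(n,np.round(np.median(W[m],0),3),W[m][:,2].max())
E
```

```text
[0.4843275  0.07460726 0.21669453] [ 0.05632732 -0.05304181  0.36051453] 41.66851326658758
521 ((482.2445373535156, 72.17363739013672), (11.619867324829102, 21.312952041625977), 85.48694610595703) [78.95181467 93.64079257 94.79516798 95.30904169]
mid [ 0.554 -0.195  0.074] 0.0840043955367258
thick [ 0.563 -0.322  0.075] 0.08588970636541662
thin [0.474 0.077 0.081] 0.0954515794277986
```

View pics/w5.png

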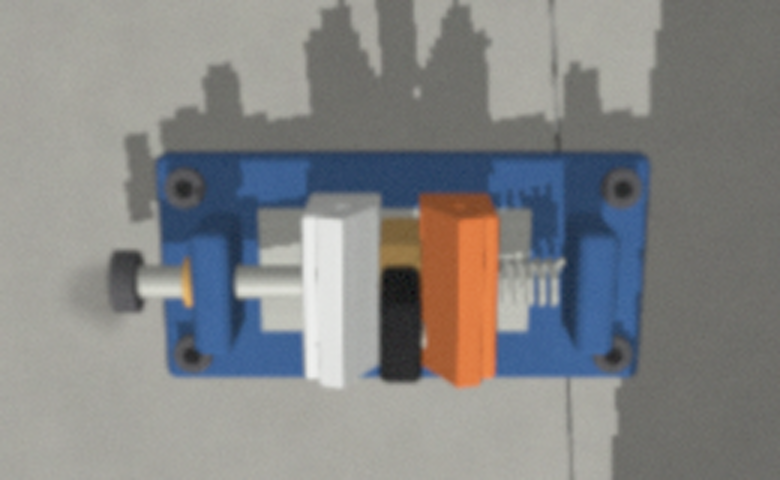

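The picture shows the brass piece upright between the cheeks: handle at about (400,325), block showing at (400,240). Its top measures 94 mm, which is 12 + 82, so it is fully home.

```bash
python3 -c "
from cell import arm
print(arm.sign_off())"
```

```text
the job is handed in; nothing more can be done
None
```

The brass-yellow 12 mm piece is the one that fits. It is fully home between the cheeks, and I handed the job in at about 13 s of the 72 s allowed. The system gives no verdict at hand-in.

- **Choosing the piece:** The wrist camera put the gap at about 11 mm, so I tried the 12 mm piece first and did not need the others.
- **Feel:** The orange cheek pushed back with about 4–5 N on the way in. The piece dragged about 4–5 N when pulled up and again going back down. It stopped on the floor under a push of about 18 N, below the 30 N downward push given as the limit.
- **After release:** Its top is at about 94 mm, which is the 12 mm base plate plus the 82 mm piece. It is about 1 mm off the tensioner's middle along the gap, lined up with it and upright in the picture. The gripper is clear above it.
- **The other pieces:** The last look showed the 15 mm and 18 mm pieces standing in their original places. I moved nothing near the bystanders, and did not measure them again at the end.
- **Disagreement between cameras:** The top and wrist cameras differed by 2–4 mm in y. I aligned the piece using the wrist view of piece and cheeks together, and then by feel.

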